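# Fold, park and lock the bench magnifier

## Robot

A 6-joint arm with a two-finger parallel gripper is mounted at the origin on the work surface. World frame = base frame: x ahead of the robot, y to its left, z up, the work surface at z = 0. Lengths are in m, angles in degrees, forces in N, time in s.
With the tool pointing down it reaches from about 0.4 to 0.825 m from the base axis. Payload 7 kg.
Tool frame: the origin (TCP) lies on the centre line of the jaws, within the pads' length; the fingertips stand 17 mm ahead of it and the grasp point (between the pads) lies 2 mm behind it; y points along the fingers, z is the direction in which the jaws open and shut, and the axes are right-handed (so a half turn about y gives the same grasp; the last joint's range is limited). The gripper opens to 88 mm and grips with 3 to 60 N. Pads are 19 mm wide; open, the fingers measure 130 mm over their backs; the gripper's body (78 mm by 193 mm) begins 47 mm behind the grasp point.
Start: joints at [-52.936, 20.546, 0.682, 0, -70.136, -16.507], TCP at [0.237, -0.632, 0.244] pointing down, gripper open.
Joint ranges: [-176.03, 176.03], [-82.01, 121.73], [-58.28, 71.71], [-173.87, 95.51], [-174.79, -0.11], [-173.66, 173.66]. Speed limits (degrees/s): [136.94, 136.94, 172.46, 180, 180, 180].

## Interface

Orientations are given as [roll, pitch, yaw] about the fixed x, y, z axes, in that order (R = Rz(yaw) Ry(pitch) Rx(roll)).
In Python, from plant import r, capture, camera_info gives the robot as it stands. The module is installed in compiled form; this text tells all that it offers.
- The arm moves only by the tool apply_moves, never from a script. Its argument "deltas" is a list of rows, each an object of numbers: "tx", "ty", "tz": the shift along the tool's x, y, z in m; "turn": the turn about the tool's y in rad; "gripper": the finger opening in m, from 0 to 0.0876. A call has 1 to 5 rows; each row is the pose to reach, as a shift and turn from the pose commanded when the call began, along the tool's axes at that moment; what a row does not reach only later rows make up. A row lasts 1/10 s, in which the tool goes at most 50 mm and 8.59 degrees, less where a joint would pass 70% of its speed; a pose out of reach is approached as far as the arm can. A call with a gripper value outside its range is refused whole. The fingers move at their own pace and stop on an object; "newtons" is the grip in N (left out, the last holds). Time passes only in rows, so rows that repeat a pose let the fingers close. It gives the time, the measured TCP pose, the force and the opening at its end, in the units of the state.
- r.get_state(): the state, without advancing time (a new reading comes with each control period).
- capture(name): name is "side" or "top" or "wrist"; returns (picture, depth): 384x512x3 uint8, red, green, blue; 384x512 float32, m along the optical axis (not along the pixel's ray), 0 where there is no reading.
- camera_info(name): a dict with "K" (3x3 intrinsics, pixels), "eye" and "orientation" of the camera in the world; the wrist camera has in their place "tool_from_camera" (4x4, takes a point from camera to tool coordinates, whose origin is the TCP and whose axes are the tool frame's). Camera axes: x right, y up, looking along -z (the intrinsics and any distortion apply to the point x, -y, -z); pixel columns grow to the right and rows downward; lengths in m; the calibration is good to about 2 mm. A picture is of the moment at which its call begins: read the wrist's pose just before it. camera_info takes no time and is no camera call.
- r.close_job(): hands the job in, once; it reports no verdict.
The state is a dict: "time_s": time; "joints": joint angles; "qd": joint speeds; "joint_torque": joint torques, N m; "tcp_pos": TCP position; "eef_rot": TCP orientation; "contact_force": force on the tool from outside, world axes, zero at the start; "moment": the same for the moment, N m; "gripper_width": finger opening in m.
Only numpy, scipy, OpenCV 4.12 (cv2) and the standard library are available. Lean on these libraries where they do the work, as an engineer would, in place of code of your own. Each camera call takes 0.05 s, during which the arm holds its last target.

## Task

Put the jointed bench magnifier away: first fold its forearm back until it lies right over the upper arm, then swing the folded pair round against the parking bracket on its board, and with both arms resting there tighten the wing knob on the elbow clockwise as far as it will go (a loose forearm just spins along with the knob unless the bracket braces it). Keep your fingers off the lens glass and do not disturb the bottle, tin, mug and filling knife around it.

Things in the scene. Friction and masses are not known exactly. Their poses are not given: they have to be found in the camera images.
- stand: Plywood board 110 x 250 x 18 mm fixed to the bench, with a 26 mm steel post and the parking bracket. Origin on the post's axis at bench height, z up; the board reaches from 55 mm behind the post to 195 mm ahead of it along its +y. Parked, both arms lie along +y from the post; they swing in from the +x side.
- bracket_face (a point): Middle of the parking bracket's rubber-lined face, 139 mm high, axes as the stand; it is 110 mm along +y from the post and 7 mm to its -x side. The bracket is an upright steel strip (26 mm wide along y, 8 mm thick, 148 mm high) on the -x side of the parked arms, facing +x, with a low toe (top at 104 mm) under them; open on top and towards +x.
- upper_arm (a joint): Swing of the upper arm about the post (vertical axis), rad. 0 = parked along the stand's +y, touching the bracket, which stops it; positive = swung away clockwise seen from above (pi/2: it points along the stand's +x). Starts at 1.0 to 1.9. Stays where it is left (friction 0.15 N m).
- forearm (a joint): Angle of the forearm about the elbow (vertical axis), rad. 0 = folded back right over the upper arm, pointing from elbow to post; positive = opened anticlockwise seen from above (pi = stretched straight), so it folds clockwise. Turns endlessly, friction 0.025 N m (less than post and knob) until the knob clamps it. At 0 with the upper arm parked it touches the bracket.
- wing_knob (a joint): Turn of the wing knob relative to the forearm, rad, clockwise seen from above. Loose at the start (0 to 0.7), tight at its stop at 3.0. Friction on the forearm 0.16 N m, up to 0.25 N m over the last 1 rad while the joint clamps. With the forearm not braced, the forearm turns along and this value hardly grows.
- post_axis (a point): On the post's axis 139 mm above the bench; x axis along the upper arm to the elbow, z up. Upper arm: aluminium bar 14 mm wide, 16 mm high, centre 115 mm above the bench, 170 mm from post axis to elbow axis, with black round hubs of 44 to 46 mm at both ends.
- elbow_axis (a point): On the elbow's axis at the height of the forearm bar's centre (139 mm above the bench; 8 mm gap down to the upper arm's bar when folded); x axis along the forearm to the lens, z up. Black round hub of 48 mm, its top at 151 mm.
- forearm_mid (a point): Centre of the forearm bar 110 mm from the elbow axis, axes as elbow_axis. Aluminium bar 14 mm wide, 16 mm high, bare from 30 to 155 mm from the elbow: a good place to grip it across from above. When folded, this point is 60 mm from the post axis, and when parked 50 mm from the bracket's middle along the arms.
- wing_grip (a point): Centre of the black wing of the knob, on the elbow axis, 174 mm above the bench; x axis along the wing, z up. The wing is 66 mm long, 14 mm thick and 30 mm high (159 to 189 mm above the bench).
- lens: The magnifier's glass, 94 mm across, in a black ring of 110 mm outer diameter and 18 mm height at the end of the forearm, its centre 215 mm from the elbow axis. Origin on the lens axis, 130 mm above the bench, axes as the forearm. When folded the ring lies over the post and reaches 100 mm beyond the post's axis.
- solvent_bottle: Brown glass bottle with a black cap, 68 mm across, 190 mm high, loose, upright. Origin under its centre. Stands beyond the arms; an unfolded arm swung round can strike it.
- varnish_tin: Round steel tin, 100 mm across, 140 mm high, loose. Origin under its centre. Stands beyond the parked elbow.
- mug: White mug, 80 mm across, 95 mm high, loose. Origin under its centre.
- filling_knife: Filling knife with wooden handle lying flat, 200 mm long along its x axis (blade at +x), 65 mm wide, 20 mm high, loose. Origin under its middle.

How it is judged (in metres and radians):
On the way, in this order (a step that is already met when the one before it is completed fails the run):
1. the forearm is folded back over the upper arm (within 0.2 rad) while the arm is still away from the bracket (more than 0.3 rad) (value of joint forearm between -0.2 and 0.2 rad and value of joint upper_arm above 0.3 rad), for 0.1 s.
2. both arms rest against the parking bracket (each within 0.08 rad) (value of joint upper_arm between -0.08 and 0.08 rad and value of joint forearm between -0.08 and 0.08 rad), for 0.2 s.
3. the wing knob is tight (past 2.6 rad of 3.0) with both arms still at the bracket (value of joint wing_knob above 2.6 rad and value of joint each of upper_arm, forearm below 0.08 rad and value of joint forearm above -0.08 rad), for 0.2 s.
At the end, for the whole second after the job is handed in: The forearm lies folded over the upper arm and both rest at the parking bracket (each joint within 0.08 rad, 4.5 degrees, of parked), at rest, and the wing knob is tight (past 2.6 rad, its stop being at 3.0) (all of step 3 and value of joint upper_arm above -0.08 rad and velocity of joint forearm between -0.05 and 0.05 rad/s and velocity of joint upper_arm between -0.05 and 0.05 rad/s); the robot touches nothing.
It fails at once if a finger presses on the lens glass (more than 1 N) (contact force between the fingers and lens above 1 N).
It fails at once if the solvent bottle is moved by more than 20 mm or tipped (distance of solvent_bottle from where it was at the start of the episode above 0.02 m or angle between solvent_bottle's own z axis and vertical above 0.3 rad).
It fails at once if the varnish tin is moved by more than 20 mm or tipped (distance of varnish_tin from where it was at the start of the episode above 0.02 m or angle between varnish_tin's own z axis and vertical above 0.3 rad).
It fails at once if the mug is moved by more than 20 mm or tipped (distance of mug from where it was at the start of the episode above 0.02 m or angle between mug's own z axis and vertical above 0.3 rad).
It fails at once if the filling knife is moved by more than 20 mm (distance of filling_knife from where it was at the start of the episode above 0.02 m).
It also fails if it takes over 72 s, if anything falls off the work surface, if the arm or the gripper's body presses on something with over 40 N, if the wrist force passes 120 N, or if a joint passes its speed limit or range.

## Working session

There is one attempt and no reset: what is moved stays moved. The work goes in short steps, Python scripts to look and compute and a tool call to move; the robot and the scene stay as the last step left them, time stands still between calls to the robot, and variables do not carry over. Pictures are saved under pics/ and viewed, and the job is handed in when it is done.

Besides the shell and the picture viewer there is one more tool, called after "Emit:" as name(argument=value, ...), one argument or row to a line, values as JSON. apply_moves: Moves the arm, as the interface text tells. Its arguments: {"type":"object","properties":{"deltas":{"type":"array","items":{"type":"object","properties":{"tx":{"type":"number"},"ty":{"type":"number"},"tz":{"type":"number"},"turn":{"type":"number"},"gripper":{"type":"number"}}}},"newtons":{"type":"number"}},"required":["deltas"]}

```bash
mkdir -p pics
cat > h.py <<'E'
import numpy as np, cv2
from plant import r, capture, camera_info
from scipy.spatial.transform import Rotation as R
E
python3 - <<'E'
from h import *
s=r.get_state(); print({k:np.round(v,4).tolist() for k,v in s.items()})
for n in ["side","top","wrist"]:
    ci=camera_info(n); print(n,{k:np.round(np.array(v),4).tolist() for k,v in ci.items()})
    p,d=capture(n); cv2.imwrite(f"pics/{n}0.png",p[:,:,::-1]); np.save(f"{n}0.npy",d);
E
```

```text
{'time_s': 0.0, 'joints': [-52.935, 20.5904, 0.6345, -0.0208, -70.1349, -16.5079], 'qd': [-0.0322, 0.0744, 0.0661, 0.0413, -0.0334, -0.0446], 'joint_torque': [0.0019, -58.2712, 29.3066, 6.9973, 0.0071, -0.0002], 'tcp_pos': [0.2369, -0.6316, 0.2426], 'eef_rot': [-89.9074, 0.0071, 20.55], 'contact_force': [0.1781, -0.2522, 0.6342], 'moment': [-0.0284, -0.0154, 0.0383], 'gripper_width': 0.088}
side {'K': [[360.3948, 0.0, 260.3923], [0.0, 360.3948, 195.0475], [0.0, 0.0, 1.0]], 'eye': [0.4056, 0.5709, 0.7644], 'orientation': [39.6889, -0.2849, -163.0795]}
top {'K': [[466.6891, 0.0, 261.5219], [0.0, 466.6891, 198.0466], [0.0, 0.0, 1.0]], 'eye': [0.368, 0.0576, 1.0602], 'orientation': [9.5869, 0.5014, -89.6618]}
wrist {'K': [[313.7297, 0.0, 257.5174], [0.0, 313.7297, 195.4855], [0.0, 0.0, 1.0]], 'tool_from_camera': [[-0.0004, -0.9568, -0.2908, -0.0783], [-0.0001, 0.2908, -0.9568, -0.1415], [1.0, -0.0003, -0.0002, -0.0006], [0.0, 0.0, 0.0, 1.0]]}
```

View pics/top0.png

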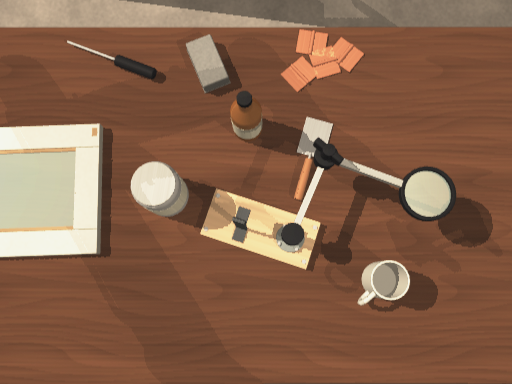

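View pics/side0.png

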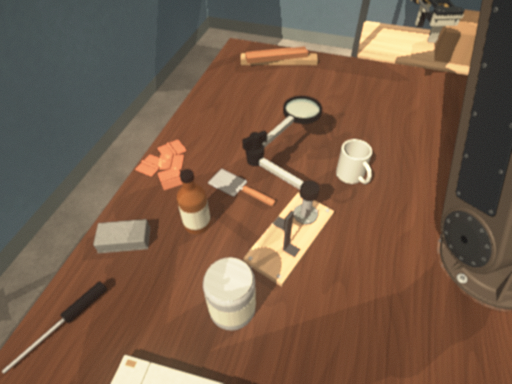

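View pics/wrist0.png

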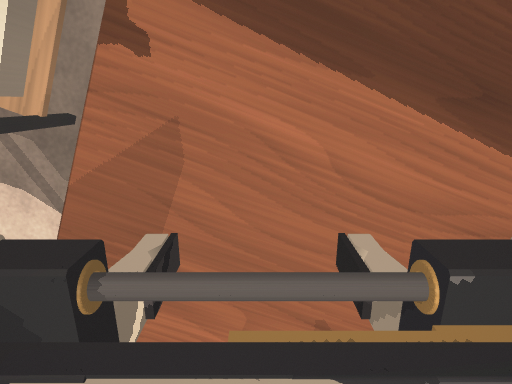

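The top view shows the post hub at (291,234), bracket at (243,224), elbow/wing at (325,155), and lens at (428,193). The tin is at (160,188), bottle at (246,115), mug at (386,281), and knife at about (308,160). Next I'll turn these into world points.

```bash
cat >> h.py <<'E'
def T(n):
    ci=camera_info(n); M=np.eye(4)
    if n=="wrist":
        s=r.get_state(); B=np.eye(4);B[:3,:3]=R.from_euler('xyz',s['eef_rot'],degrees=True).as_matrix();B[:3,3]=s['tcp_pos']
        return B@np.array(ci['tool_from_camera'])
    M[:3,:3]=R.from_euler('xyz',ci['orientation'],degrees=True).as_matrix();M[:3,3]=ci['eye'];return M
def cloud(n,d,M=None):
    K=np.array(camera_info(n)['K']); M=T(n) if M is None else M
    v,u=np.mgrid[:384,:512]; P=np.stack([(u-K[0,2])/K[0,0]*d,-(v-K[1,2])/K[1,1]*d,-d],-1)
    W=P@M[:3,:3].T+M[:3,3]; W[d<=0]=np.nan; return W
def ray(n,u,v,z,M=None):
    K=np.array(camera_info(n)['K']); M=T(n) if M is None else M
    D=M[:3,:3]@np.array([(u-K[0,2])/K[0,0],-(v-K[1,2])/K[1,1],-1]); e=M[:3,3]
    return e+D*(z-e[2])/D[2]
E
python3 - <<'E'
from h import *
p=cv2.imread("pics/top0.png"); d=np.load("top0.npy"); W=cloud("top",d)
for nm,(u,v) in dict(post=(291,234),br=(243,218),el=(325,155),lens=(428,193),ringR=(454,193),tin=(157,182),bot=(244,99),cap=(244,99),mug=(386,281),bench=(400,330),board=(215,225),bar=(311,195),bar2=(370,172)).items(): print(nm,W[v,u].round(4))
# black objects
hsv=cv2.cvtColor(p,cv2.COLOR_BGR2HSV)
m=(hsv[...,2]<45)
z=W[...,2]
for lo,hi,nm in [(0.10,0.15,'a'),(0.152,0.2,'wing')]:
    mm=(m&(z>lo)&(z<hi)).astype(np.uint8)
    n,l,st,c=cv2.connectedComponentsWithStats(mm)
    for i in range(1,n):
        if st[i,4]>25: print(nm,st[i],c[i].round(1),np.nanmedian(W[l==i],0).round(4),np.nanmean(W[l==i],0).round(4))
sc=cv2.resize(p[100:320,120:480],None,fx=2.2,fy=2.2,interpolation=cv2.INTER_CUBIC); cv2.imwrite("pics/top0z.png",sc)
E
```

```text
post [0.4531 0.0072 0.1255]
br [0.4877 0.1049 0.103 ]
el [ 0.5995 -0.0554  0.1891]
lens [ 0.5343 -0.2643  0.1444]
ringR [ 0.5339 -0.3145  0.1477]
tin [0.5557 0.2778 0.1381]
bot [0.7126 0.1017 0.1883]
cap [0.7126 0.1017 0.1883]
mug [ 0.3606 -0.2102  0.003 ]
bench [ 0.255  -0.2372  0.0015]
board [0.4822 0.1718 0.0182]
bar [ 0.5333 -0.0342  0.1215]
bar2 [ 0.5759 -0.15    0.1473]
a [314 156  19  14  52] [320.4 164.2] [ 0.5913 -0.048   0.1424] [ 0.5933 -0.052   0.1404]
a [420 167  33  34  81] [438.4 177. ] [ 0.5761 -0.2869  0.1471] [ 0.5665 -0.2859  0.1466]
a [403 170  16  23  32] [409.2 178.5] [ 0.5649 -0.2249  0.148 ] [ 0.5628 -0.2272  0.1481]
a [399 183  57  38 171] [424.8 206.6] [ 0.5033 -0.2482  0.1468] [ 0.5068 -0.2562  0.1452]
wing [238  96  14  11  35] [246.1 103.4] [0.7022 0.0959 0.1878] [0.7037 0.0976 0.1875]
wing [314 142  29  23 167] [326.3 155.1] [ 0.5983 -0.0578  0.1797] [ 0.6022 -0.0594  0.178 ]
```

View pics/top0z.png

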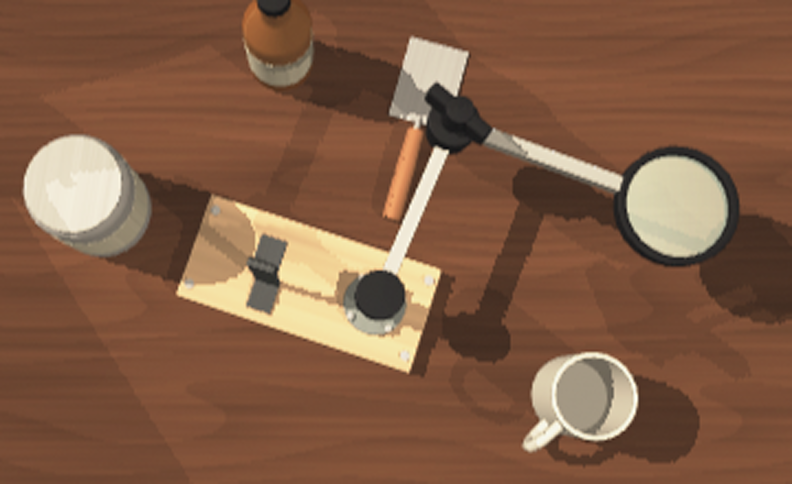

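Run:
```python
from h import *
p=cv2.imread("pics/top0.png"); d=np.load("top0.npy"); W=cloud("top",d); z=W[...,2]
hsv=cv2.cvtColor(p,cv2.COLOR_BGR2HSV); v,u=np.mgrid[:384,:512]
M=T("top")
# board: height band near 18mm
b=((z>0.011)&(z<0.026)&(u>190)&(u<330)&(v>180)&(v<275)).astype(np.uint8)
n,l,st,c=cv2.connectedComponentsWithStats(b); i=1+np.argmax(st[1:,4])
cs,_=cv2.findContours((l==i).astype(np.uint8),cv2.RETR_EXTERNAL,cv2.CHAIN_APPROX_NONE)
q=cv2.boxPoints(cv2.minAreaRect(cs[0])); Q=np.array([ray("top",*a,0.018,M) for a in q]); print("board",Q.round(4))
e=[Q[(k+1)%4]-Q[k] for k in range(4)]; print([ (round(np.linalg.norm(a),4),round(np.degrees(np.arctan2(a[1],a[0])),1)) for a in e], Q.mean(0).round(4))
# discs by contour around post hub
m=((hsv[...,2]<60)&(z>0.10)&(z<0.14)&(abs(u-291)<18)&(abs(v-234)<18)).astype(np.uint8)
cs,_=cv2.findContours(m,cv2.RETR_EXTERNAL,cv2.CHAIN_APPROX_NONE); k=max(cs,key=cv2.contourArea)
(cx,cy),rr=cv2.minEnclosingCircle(k); P=ray("top",cx,cy,0.127,M); print("posthub",cx,cy,rr,P.round(4),np.linalg.norm(ray("top",cx+rr,cy,0.127,M)-P))
# wing top
m=((z>0.178)&(z<0.2)&(abs(u-326)<25)&(abs(v-154)<25))
X=W[m]; mu=X.mean(0); U,S,V=np.linalg.svd(X[:,:2]-mu[:2]); t=(X[:,:2]-mu[:2])@V[0]; s=(X[:,:2]-mu[:2])@V[1]
print("wing",m.sum(),mu.round(4),(mu[:2]+V[0]*(t.max()+t.min())/2).round(4),np.ptp(t),np.ptp(s),np.degrees(np.arctan2(*V[0][::-1])))
# lens ring
m=((z>0.135)&(z<0.16)&(abs(u-427)<36)&(abs(v-194)<36)).astype(np.uint8)
cs,_=cv2.findContours(m,cv2.RETR_EXTERNAL,cv2.CHAIN_APPROX_NONE); k=max(cs,key=cv2.contourArea)
# forearm bar points
m=((z>0.14)&(z<0.155)&(u>350)&(u<396)&(v>150)&(v<200)); X=W[m]; mu=X.mean(0); V=np.linalg.svd(X[:,:2]-mu[:2])[2][0]; print("fore",mu.round(4),np.degrees(np.arctan2(V[1],V[0])),m.sum())
m=((z>0.115)&(z<0.13)&(u>297)&(u<320)&(v>172)&(v<220)); X=W[m]; mu=X.mean(0); V=np.linalg.svd(X[:,:2]-mu[:2])[2][0]; print("upper",mu.round(4),np.degrees(np.arctan2(V[1],V[0])),m.sum())
m=(hsv[...,2]<60)&(z>0.138)&(z<0.155)&(abs(u-428)<32)&(abs(v-193)<32); k=np.argwhere(m)[:,::-1].astype(np.float32)
el=cv2.fitEllipse(cv2.convexHull(k)); print("ring",el,ray("top",*el[0],0.148,M).round(4))
# side view of wing/hub
```

```text
board [[ 0.4613  0.2058  0.018 ]
 [ 0.5674  0.1735  0.018 ]
 [ 0.4879 -0.066   0.018 ]
 [ 0.3846 -0.0302  0.018 ]]
[(np.float64(0.1109), np.float64(-17.0)), (np.float64(0.2523), np.float64(-108.4)), (np.float64(0.1093), np.float64(160.9)), (np.float64(0.2482), np.float64(72.0))] [0.4753 0.0708 0.018 ]
posthub 292.0760498046875 233.8271942138672 11.13805103302002 [0.4533 0.0051 0.127 ] 0.02226925117936684
wing 334 [ 0.6084 -0.0617  0.1887] [ 0.6085 -0.0615] 0.06577002717387476 0.025982021125446994 -130.34713644779282
fore [ 0.5734 -0.156   0.1466] 68.80877701159325 363
upper [ 0.531  -0.0288  0.1231] 157.20045632584583 335
ring ((427.3008728027344, 193.7625274658203), (53.83515930175781, 56.80572509765625), 105.88178253173828) [ 0.5321 -0.2616  0.148 ]
```

Consistency checks: board 110×250 mm at 72°, and the post at (0.4535,0.0047). The elbow is at (0.609,-0.061), which puts it 0.169 m from the post. The lens is 0.215 m from the elbow at 249°, so the forearm opens about 92° and the upper arm sits about 95° from parked. These all match the given sizes.

I'll move towards the forearm grip point at (0.57,-0.164).

```bash
cat >> h.py <<'E'
def go(x,y,z,yaw):
    s=r.get_state(); p=np.array(s['tcp_pos']); yw=s['eef_rot'][2]
    d=np.array([x,y,z])-p; a=np.radians(yw); t=-((yaw-yw+180)%360-180)
    print(f"tx {d[0]*np.cos(a)+d[1]*np.sin(a):.4f} ty {-d[2]:.4f} tz {-d[0]*np.sin(a)+d[1]*np.cos(a):.4f} turn {np.radians(t):.4f} dist {np.hypot(*d[:2]):.3f} ({t:.1f} deg)")
E
python3 -c "
from h import *
go(0.57,-0.164,0.25,69)"
```

```text
tx 0.4761 ty -0.0072 tz 0.3210 turn -0.8456 dist 0.574 (-48.4 deg)
```

Emit:
apply_moves(
  deltas=[
    {"tx":0.04,"tz":0.027,"turn":-0.14},
    {"tx":0.08,"tz":0.054,"turn":-0.28},
    {"tx":0.12,"tz":0.08,"turn":-0.42},
    {"tx":0.16,"tz":0.107,"turn":-0.56},
    {"tx":0.2,"tz":0.134,"turn":-0.7,"gripper":0.06},
  ],
)

```text
invalid input at $.deltas[0]: expected keys tx, ty, tz, turn, gripper
```

```bash
python3 -c "
from h import *
go(0.57,-0.164,0.25,69)"
```

```text
tx 0.4761 ty -0.0072 tz 0.3210 turn -0.8456 dist 0.574 (-48.4 deg)
```

Emit:
apply_moves(
  deltas=[
    {"tx":0.04,"ty":0,"tz":0.027,"turn":-0.14,"gripper":0.05},
    {"tx":0.08,"ty":0,"tz":0.054,"turn":-0.28,"gripper":0.05},
    {"tx":0.12,"ty":0,"tz":0.08,"turn":-0.42,"gripper":0.05},
    {"tx":0.16,"ty":0,"tz":0.107,"turn":-0.56,"gripper":0.05},
    {"tx":0.2,"ty":0,"tz":0.134,"turn":-0.7,"gripper":0.05},
  ],
  newtons=10,
)

```text
time_s: 0.65
tcp_pos: [0.3778, -0.4346, 0.2434]
eef_rot: [-90.0, -0.0, 61.0]
contact_force: [1.7, -0.6, 1.1]
gripper_width: 0.0537
```

```bash
python3 -c "
from h import *
go(0.57,-0.164,0.25,69)"
```

```text
tx 0.3298 ty -0.0066 tz -0.0368 turn -0.1400 dist 0.332 (-8.0 deg)
```

Emit:
apply_moves(
  deltas=[
    {"tx":0.045,"ty":0,"tz":-0.005,"turn":-0.07,"gripper":0.05},
    {"tx":0.09,"ty":0,"tz":-0.01,"turn":-0.14,"gripper":0.05},
    {"tx":0.135,"ty":0,"tz":-0.015,"turn":-0.14,"gripper":0.05},
    {"tx":0.18,"ty":0,"tz":-0.02,"turn":-0.14,"gripper":0.05},
    {"tx":0.225,"ty":0,"tz":-0.025,"turn":-0.14,"gripper":0.05},
  ],
)

```text
time_s: 1.15
tcp_pos: [0.5099, -0.2507, 0.2436]
eef_rot: [-90.0, -0.0, 68.7]
contact_force: [1.3, -1.0, 0.6]
gripper_width: 0.0505
```

```bash
python3 -c "
from h import *
go(0.57,-0.164,0.25,69)"
```

```text
tx 0.1026 ty -0.0064 tz -0.0245 turn -0.0054 dist 0.105 (-0.3 deg)
```

Emit:
apply_moves(
  deltas=[
    {"tx":0.045,"ty":0,"tz":-0.012,"turn":0,"gripper":0.05},
    {"tx":0.09,"ty":0,"tz":-0.024,"turn":0,"gripper":0.05},
    {"tx":0.1,"ty":0,"tz":-0.024,"turn":0,"gripper":0.05},
    {"tx":0.1,"ty":0,"tz":-0.024,"turn":0,"gripper":0.05},
    {"tx":0.1,"ty":0,"tz":-0.024,"turn":0,"gripper":0.05},
  ],
)

```text
time_s: 1.65
tcp_pos: [0.5675, -0.1681, 0.2433]
eef_rot: [-90.0, 0.0, 68.7]
contact_force: [-0.5, -0.5, -0.1]
gripper_width: 0.05
```

Run:
```python
from h import *
go(0.57,-0.164,0.25,69)
M=T("wrist"); p,d=capture("wrist"); cv2.imwrite("pics/w1.png",p[:,:,::-1]); W=cloud("wrist",d,M); z=W[...,2]
v,u=np.mgrid[:384,:512]
m=(z>.142)&(z<.153)&(v<330); 
cv2.imwrite("pics/w1m.png",m.astype(np.uint8)*255)
s=r.get_state(); print(s['tcp_pos'])
B=T("wrist")
# in tool frame relative: points within 60mm
a=np.radians(s['eef_rot'][2]); dx=W[...,0]-s['tcp_pos'][0]; dy=W[...,1]-s['tcp_pos'][1]
lx=dx*np.cos(a)+dy*np.sin(a); lz=-dx*np.sin(a)+dy*np.cos(a)
k=m&(abs(lz)<.03)&(abs(lx)<.08); print(k.sum())
for x0 in np.arange(-.05,.08,.02):
    q=k&(abs(lx-x0)<.008)
    if q.sum()>5: print(round(x0,3),q.sum(),lz[q].min().round(4),lz[q].max().round(4),np.median(z[q]).round(4))
```

```text
tx 0.0047 ty -0.0067 tz -0.0008 turn -0.0050 dist 0.005 (-0.3 deg)
[ 0.56730151 -0.16861098  0.24345296]
4243
-0.05 938 -0.0296 0.0298 0.1481
-0.03 371 -0.0097 0.0035 0.1473
-0.01 334 -0.0098 0.0036 0.1473
0.01 315 -0.0093 0.0038 0.1473
0.03 293 -0.0094 0.0039 0.1473
0.05 270 -0.0088 0.004 0.1472
```

View pics/w1.png

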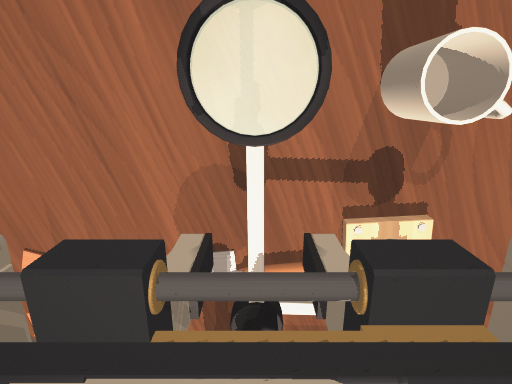

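The wrist view shows the forearm bar between the fingers (column 256, ring at (255,70)), about 3 mm off centre. I'll correct for that, descend and close.

Emit:
apply_moves(
  deltas=[
    {"tx":0.005,"ty":0.04,"tz":-0.003,"turn":0,"gripper":0.05},
    {"tx":0.005,"ty":0.08,"tz":-0.003,"turn":0,"gripper":0.05},
    {"tx":0.005,"ty":0.099,"tz":-0.003,"turn":0,"gripper":0.05},
    {"tx":0.005,"ty":0.099,"tz":-0.003,"turn":0,"gripper":0.018},
    {"tx":0.005,"ty":0.099,"tz":-0.003,"turn":0,"gripper":0.018},
  ],
)

```text
time_s: 2.2
tcp_pos: [0.5725, -0.1655, 0.1453]
eef_rot: [-90.0, 0.0, 68.6]
contact_force: [-0.6, -0.1, 0.3]
gripper_width: 0.0392
```

Emit:
apply_moves(
  deltas=[
    {"tx":0,"ty":0,"tz":0,"turn":0,"gripper":0.018},
    {"tx":0,"ty":0,"tz":0,"turn":0,"gripper":0.018},
  ],
)

```text
time_s: 2.4
tcp_pos: [0.5733, -0.1647, 0.1463]
eef_rot: [-90.1, -0.1, 68.7]
contact_force: [-0.1, 0.0, -0.1]
gripper_width: 0.0236
```

Run:
```python
from h import *
s=r.get_state();print(s['tcp_pos'],s['eef_rot'],s['gripper_width'])
E=np.array([0.609,-0.0613]); 
import math
d=np.array(s['tcp_pos'][:2])-E; print(np.linalg.norm(d),np.degrees(math.atan2(d[1],d[0]))%360)
# arc: pivot in tool frame
a=np.radians(s['eef_rot'][2]); c=E-np.array(s['tcp_pos'][:2]); print("pivot tool x,z",c@[np.cos(a),np.sin(a)],c@[-np.sin(a),np.cos(a)])
```

```text
[ 0.57331475 -0.16472936  0.14626601] [-9.01491471e+01 -5.46284271e-02  6.86687866e+01] 0.023573516376655484
0.10941237722410242 250.96451669844495
pivot tool x,z 0.10932456100145245 0.00438276758099131
```

Emit:
apply_moves(
  deltas=[
    {"tx":0.0007,"ty":0,"tz":0.0141,"turn":0.13,"gripper":0.018},
    {"tx":0.0031,"ty":0,"tz":0.0281,"turn":0.26,"gripper":0.018},
    {"tx":0.0074,"ty":0,"tz":0.0416,"turn":0.39,"gripper":0.018},
    {"tx":0.0134,"ty":0,"tz":0.0544,"turn":0.52,"gripper":0.018},
    {"tx":0.021,"ty":0,"tz":0.0664,"turn":0.65,"gripper":0.018},
  ],
)

```text
time_s: 2.9
tcp_pos: [0.5184, -0.1205, 0.1458]
eef_rot: [-90.1, -0.1, 31.1]
contact_force: [0.7, -0.6, -0.4]
gripper_width: 0.0179
```

Run:
```python
from h import *
s=r.get_state();print(s['tcp_pos'],s['eef_rot'],s['gripper_width'],s['contact_force'])
p,d=capture("top"); cv2.imwrite("pics/t2.png",p[:,:,::-1])
```

```text
[ 0.51835826 -0.12046576  0.14575227] [-90.05435769  -0.10690795  31.12749196] 0.017901013536957514 [ 0.73239555 -0.62021137 -0.37356105]
```

View pics/t2.png

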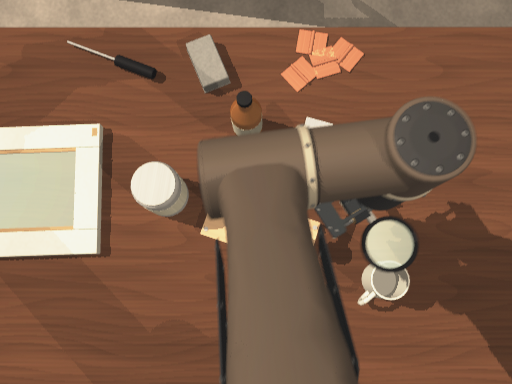

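The top view shows the lens at (389,244), having turned with the cage and now partly over the mug. The rest is hidden by the arm. I'll keep folding.

Emit:
apply_moves(
  deltas=[
    {"tx":0.0007,"ty":0,"tz":0.0141,"turn":0.13,"gripper":0.018},
    {"tx":0.0031,"ty":0,"tz":0.0281,"turn":0.26,"gripper":0.018},
    {"tx":0.0074,"ty":0,"tz":0.0416,"turn":0.39,"gripper":0.018},
    {"tx":0.0134,"ty":0,"tz":0.0544,"turn":0.52,"gripper":0.018},
    {"tx":0.021,"ty":0,"tz":0.0664,"turn":0.65,"gripper":0.018},
  ],
)

```text
time_s: 3.45
tcp_pos: [0.5019, -0.0526, 0.1457]
eef_rot: [-90.0, -0.1, -6.0]
contact_force: [0.3, -0.2, -0.3]
gripper_width: 0.0181
```

Run:
```python
from h import *
s=r.get_state();print(s['tcp_pos'],s['eef_rot'],s['gripper_width'],s['contact_force'])
P=np.array([0.4535,0.0047]); a=np.radians(-22.8); t=P+.06*np.array([np.cos(a),np.sin(a)]); print(t)
go(*t,.145,-22.8)
```

```text
[ 0.50192401 -0.05257404  0.14567387] [-89.96480509  -0.10410717  -6.02806458] 0.018090868162446674 [ 0.30126333 -0.24131798 -0.29848759]
[ 0.50881179 -0.01855094]
tx 0.0033 ty 0.0007 tz 0.0346 turn 0.2927 dist 0.035 (16.8 deg)
```

Emit:
apply_moves(
  deltas=[
    {"tx":0.0007,"ty":0,"tz":0.0141,"turn":0.1,"gripper":0.018},
    {"tx":0.0025,"ty":0,"tz":0.025,"turn":0.2,"gripper":0.018},
    {"tx":0.0035,"ty":0,"tz":0.033,"turn":0.28,"gripper":0.018},
    {"tx":0.0035,"ty":0,"tz":0.033,"turn":0.28,"gripper":0.018},
    {"tx":0.0035,"ty":0,"tz":0.033,"turn":0.28,"gripper":0.018},
  ],
)

```text
time_s: 3.95
tcp_pos: [0.5088, -0.0206, 0.1452]
eef_rot: [-90.0, -0.1, -21.6]
contact_force: [0.4, 0.6, 0.1]
gripper_width: 0.0179
```

Run:
```python
from h import *
s=r.get_state();print(s['tcp_pos'],s['eef_rot'],s['gripper_width'],s['contact_force'])
for n in ["wrist","side"]:
    p,d=capture(n); cv2.imwrite(f"pics/{n}3.png",p[:,:,::-1])
```

```text
[ 0.50876624 -0.02057458  0.14518587] [-8.99580777e+01 -5.31238709e-02 -2.16382874e+01] 0.017904921078502185 [0.37382393 0.64710603 0.05037809]
```

View pics/wrist3.png

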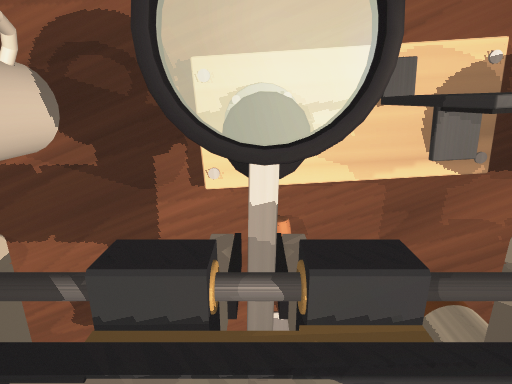

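View pics/side3.png

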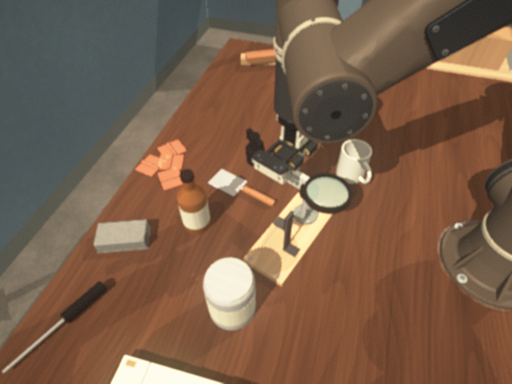

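The wrist view shows the forearm (col ~262) lying over the upper arm, with the ring centred over the post hub (col ~266). The side view agrees. Next I'll open, lower the fingers to straddle both bars, and close so they line up.

Emit:
apply_moves(
  deltas=[
    {"tx":0,"ty":0,"tz":0,"turn":0,"gripper":0.046},
    {"tx":0,"ty":0,"tz":0,"turn":0,"gripper":0.046},
    {"tx":0,"ty":0,"tz":0,"turn":0,"gripper":0.046},
    {"tx":0,"ty":0.009,"tz":0.001,"turn":0,"gripper":0.046},
    {"tx":0,"ty":0.018,"tz":0.001,"turn":0,"gripper":0.046},
  ],
)

```text
time_s: 4.55
tcp_pos: [0.5088, -0.0196, 0.1259]
eef_rot: [-90.0, -0.0, -21.8]
contact_force: [1.0, -0.1, -0.3]
gripper_width: 0.0451
```

Emit:
apply_moves(
  deltas=[
    {"tx":0,"ty":0,"tz":0,"turn":0,"gripper":0.0},
    {"tx":0,"ty":0,"tz":0,"turn":0,"gripper":0.0},
    {"tx":0,"ty":0,"tz":0,"turn":0,"gripper":0.0},
    {"tx":0,"ty":0,"tz":0,"turn":0,"gripper":0.0},
    {"tx":0,"ty":0,"tz":0,"turn":0,"gripper":0.0},
  ],
  newtons=12,
)

```text
time_s: 5.05
tcp_pos: [0.5092, -0.0193, 0.1268]
eef_rot: [-89.9, -0.0, -21.9]
contact_force: [1.3, 3.2, -0.4]
gripper_width: 0.0142
```

Run:
```python
from h import *
s=r.get_state();print(s['tcp_pos'],s['eef_rot'],s['gripper_width'],s['contact_force'],s['moment'])
P=np.array([0.4535,0.0047]);d=np.array(s['tcp_pos'][:2])-P; print(np.linalg.norm(d),np.degrees(np.arctan2(d[1],d[0])))
```

```text
[ 0.50921083 -0.01925716  0.12680948] [-8.99313640e+01 -4.04910372e-02 -2.18555216e+01] 0.014170554932640515 [ 1.27937197  3.24242355 -0.40720473] [ 1.01637196 -0.58599813 -0.30649834]
0.060643565126022515 -23.269013926880113
```

Gripper width is 14.2 mm, so both bars are clamped flush. Next I'll swing the pair about the post.

Emit:
apply_moves(
  deltas=[
    {"tx":-0.0004,"ty":0,"tz":0.0072,"turn":-0.12,"gripper":0.0},
    {"tx":-0.0017,"ty":0,"tz":0.0143,"turn":-0.24,"gripper":0.0},
    {"tx":-0.0038,"ty":0,"tz":0.0211,"turn":-0.36,"gripper":0.0},
    {"tx":-0.0068,"ty":0,"tz":0.0277,"turn":-0.48,"gripper":0.0},
    {"tx":-0.0105,"ty":0,"tz":0.0339,"turn":-0.6,"gripper":0.0},
  ],
)

```text
time_s: 5.55
tcp_pos: [0.5135, 0.0165, 0.1269]
eef_rot: [-90.0, -0.2, 12.8]
contact_force: [6.4, 2.2, -6.2]
gripper_width: 0.0143
```

Run:
```python
from h import *
s=r.get_state();print(s['tcp_pos'],s['eef_rot'],s['gripper_width'],s['contact_force'],s['moment'])
P=np.array([0.4535,0.0047]);d=np.array(s['tcp_pos'][:2])-P; print(np.linalg.norm(d),np.degrees(np.arctan2(d[1],d[0])))
p,d=capture("side"); cv2.imwrite(f"pics/side4.png",p[:,:,::-1])
```

```text
[0.5134664  0.0165467  0.12688469] [-89.98221518  -0.20426346  12.81923235] 0.014343194186686597 [ 6.40165173  2.1500065  -6.18479183] [ 0.23294549 -2.21654261 -0.108578  ]
0.061125390547637104 11.175206406653903
```

View pics/side4.png

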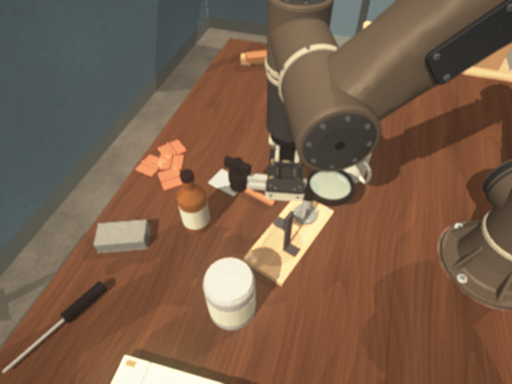

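The side view shows the folded pair swinging as one, with the elbow at (238,175) clear of the bottle at (193,205). Forces are about 6 N. I'll continue.

Emit:
apply_moves(
  deltas=[
    {"tx":-0.0004,"ty":0,"tz":0.0072,"turn":-0.12,"gripper":0.0},
    {"tx":-0.0017,"ty":0,"tz":0.0143,"turn":-0.24,"gripper":0.0},
    {"tx":-0.0038,"ty":0,"tz":0.0211,"turn":-0.36,"gripper":0.0},
    {"tx":-0.0068,"ty":0,"tz":0.0277,"turn":-0.48,"gripper":0.0},
    {"tx":-0.0105,"ty":0,"tz":0.0339,"turn":-0.6,"gripper":0.0},
  ],
)

```text
time_s: 6.1
tcp_pos: [0.4963, 0.0485, 0.1269]
eef_rot: [-90.1, -0.3, 47.2]
contact_force: [7.2, 6.5, -6.9]
gripper_width: 0.014
```

Run:
```python
from h import *
s=r.get_state();print(s['tcp_pos'],s['eef_rot'],s['gripper_width'],s['contact_force'],s['moment'])
P=np.array([0.4535,0.0047]);d=np.array(s['tcp_pos'][:2])-P; print(np.linalg.norm(d),np.degrees(np.arctan2(d[1],d[0])))
a=np.radians(72); t=P+.0606*np.array([np.cos(a),np.sin(a)]); go(*t,.127,72)
p,d=capture("side"); cv2.imwrite(f"pics/side5.png",p[:,:,::-1])
```

```text
[0.49631885 0.04852632 0.12694537] [-90.08582977  -0.30946235  47.2100348 ] 0.014034357291410183 [ 7.22270724  6.48337222 -6.90225975] [ 2.16486413 -2.32787341 -0.16232598]
0.06127153232564176 45.66617584918906
tx -0.0062 ty -0.0001 tz 0.0271 turn -0.4327 dist 0.028 (-24.8 deg)
```

View pics/side5.png

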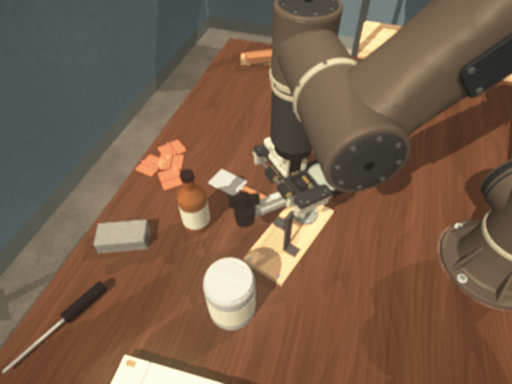

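Emit:
apply_moves(
  deltas=[
    {"tx":-0.0004,"ty":0,"tz":0.0072,"turn":-0.12,"gripper":0.0},
    {"tx":-0.0014,"ty":0,"tz":0.0128,"turn":-0.215,"gripper":0.0},
    {"tx":-0.0026,"ty":0,"tz":0.0174,"turn":-0.295,"gripper":0.0},
    {"tx":-0.0036,"ty":0,"tz":0.0206,"turn":-0.35,"gripper":0.0},
    {"tx":-0.0043,"ty":0,"tz":0.0223,"turn":-0.38,"gripper":0.0},
  ],
)

```text
time_s: 6.65
tcp_pos: [0.4767, 0.0611, 0.127]
eef_rot: [-90.2, -0.3, 68.8]
contact_force: [3.6, 10.2, -7.4]
gripper_width: 0.014
```

Run:
```python
from h import *
s=r.get_state();print(s['tcp_pos'],s['eef_rot'],s['gripper_width'],s['contact_force'],s['moment'])
P=np.array([0.4535,0.0047]);d=np.array(s['tcp_pos'][:2])-P; print(np.linalg.norm(d),np.degrees(np.arctan2(d[1],d[0])))
a=np.radians(72); t=P+.0606*np.array([np.cos(a),np.sin(a)]); go(*t,.127,72)
p,d=capture("wrist"); cv2.imwrite(f"pics/w6.png",p[:,:,::-1])
```

```text
[0.47667883 0.06114222 0.12704255] [-90.15316304  -0.31260719  68.82685312] 0.013977621942887023 [ 3.61161576 10.23173078 -7.40784031] [ 3.61341469 -1.35565938 -0.1016301 ]
0.06101624692564055 67.67377562305593
tx -0.0005 ty 0.0000 tz 0.0046 turn -0.0554 dist 0.005 (-3.2 deg)
```

View pics/w6.png

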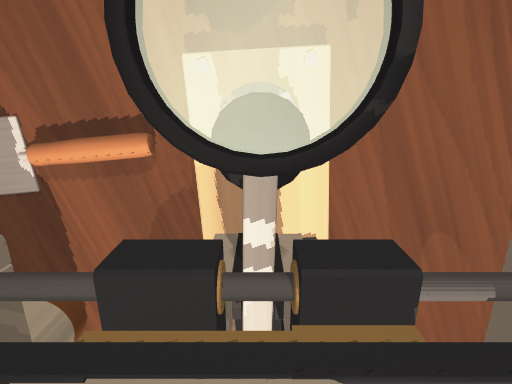

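Emit:
apply_moves(
  deltas=[
    {"tx":0,"ty":0,"tz":0.0015,"turn":-0.025,"gripper":0.0},
    {"tx":-0.0001,"ty":0,"tz":0.003,"turn":-0.05,"gripper":0.0},
    {"tx":-0.0001,"ty":0,"tz":0.0036,"turn":-0.06,"gripper":0.0},
  ],
)

```text
time_s: 7.0
tcp_pos: [0.4733, 0.0624, 0.127]
eef_rot: [-90.2, -0.3, 72.2]
contact_force: [3.4, 10.8, -5.9]
gripper_width: 0.0142
```

```bash
cat >> h.py <<'E'
def st():
    s=r.get_state();a=np.radians(s['eef_rot'][2]);f=np.array(s['contact_force'])
    print(round(s['time_s'],2),np.round(s['tcp_pos'],4),np.round(s['eef_rot'],2),'w',round(s['gripper_width'],4),'f',f.round(1),'ftool x,z',(f[:2]@[np.cos(a),np.sin(a)]).round(1),(f[:2]@[-np.sin(a),np.cos(a)]).round(1),'m',np.round(s['moment'],2),'j',np.round(s['joints'],1))
E
python3 -c "
from h import *
st()"
```

```text
7.0 [0.4733 0.0624 0.127 ] [-90.16  -0.31  72.19] w 0.0142 f [ 3.4 10.8 -5.9] ftool x,z 11.3 0.0 m [ 3.75 -1.11 -0.22] j [ 31.1   8.3 -32.9  -0.1 -48.4 -48.9]
```

Emit:
apply_moves(
  deltas=[
    {"tx":0,"ty":0,"tz":0.001,"turn":-0.017,"gripper":0.0},
    {"tx":0,"ty":0,"tz":0.002,"turn":-0.034,"gripper":0.0},
    {"tx":0,"ty":0,"tz":0.002,"turn":-0.034,"gripper":0.0},
  ],
)

```text
time_s: 7.3
tcp_pos: [0.4726, 0.0625, 0.1271]
eef_rot: [-90.3, -0.3, 74.1]
contact_force: [11.1, 4.7, -10.8]
gripper_width: 0.0144
```

```bash
python3 -c "
from h import *
st()
p,d=capture('side'); cv2.imwrite('pics/side7.png',cv2.resize(p[130:320,180:380,::-1],None,fx=3,fy=3,interpolation=cv2.INTER_CUBIC))"
```

```text
7.3 [0.4726 0.0625 0.1271] [-90.29  -0.28  74.14] w 0.0144 f [ 11.1   4.7 -10.8] ftool x,z 7.6 -9.4 m [ 1.71 -3.73 -0.23] j [ 31.3   8.2 -33.1   0.  -48.3 -47.1]
```

View pics/side7.png

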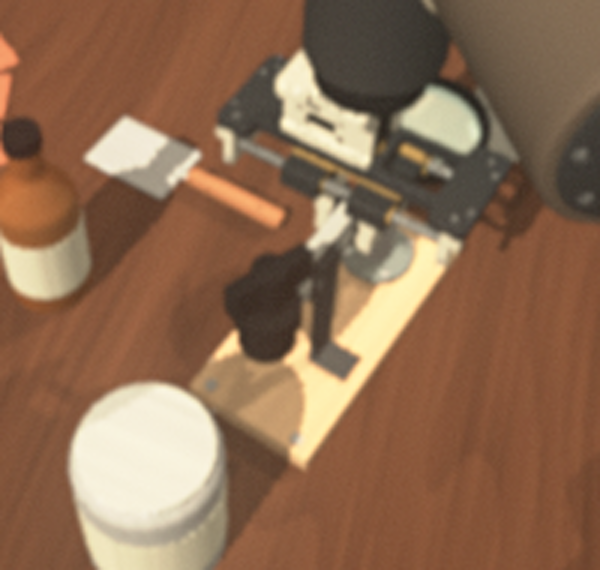

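The side view shows both bars against the bracket strip (330,300). The tangential force rose to -9.4 N with no further motion, so they are at the stop. I'll hold briefly, then open and rise.

Emit:
apply_moves(
  deltas=[
    {"tx":0,"ty":0,"tz":0,"turn":0,"gripper":0.0},
    {"tx":0,"ty":0,"tz":0,"turn":0,"gripper":0.04},
    {"tx":0,"ty":0,"tz":0,"turn":0,"gripper":0.04},
    {"tx":0,"ty":0,"tz":0,"turn":0,"gripper":0.04},
    {"tx":0,"ty":0,"tz":0,"turn":0,"gripper":0.04},
  ],
)

```text
time_s: 7.85
tcp_pos: [0.4693, 0.0602, 0.1266]
eef_rot: [-90.0, 0.0, 74.1]
contact_force: [-0.4, -0.5, 0.4]
gripper_width: 0.0382
```

Emit:
apply_moves(
  deltas=[
    {"tx":0,"ty":-0.04,"tz":0,"turn":0,"gripper":0.06},
    {"tx":0,"ty":-0.08,"tz":0,"turn":0,"gripper":0.06},
    {"tx":0,"ty":-0.12,"tz":0,"turn":0,"gripper":0.06},
    {"tx":0,"ty":-0.13,"tz":0,"turn":0,"gripper":0.06},
    {"tx":0,"ty":-0.13,"tz":0,"turn":0,"gripper":0.06},
  ],
)

```text
time_s: 8.35
tcp_pos: [0.4702, 0.0607, 0.2584]
eef_rot: [-90.2, -0.2, 74.1]
contact_force: [0.2, -0.3, -0.8]
gripper_width: 0.0596
```

Run:
```python
from h import *
st()
M=T("wrist"); p,d=capture('wrist'); cv2.imwrite('pics/w8.png',p[:,:,::-1]); np.save('w8.npy',d); np.save('M8.npy',M)
p,d=capture('side'); cv2.imwrite('pics/side8.png',cv2.resize(p[130:320,180:380,::-1],None,fx=3,fy=3,interpolation=cv2.INTER_CUBIC)); np.save('s8.npy',d); cv2.imwrite('pics/side8f.png',p[:,:,::-1])
P=np.array([0.4535,0.0047]);a=np.radians(72.5);print(P+.17*np.array([np.cos(a),np.sin(a)]))
```

```text
8.35 [0.4702 0.0607 0.2584] [-90.16  -0.16  74.07] w 0.0596 f [ 0.2 -0.3 -0.8] ftool x,z -0.2 -0.3 m [-0.02  0.07  0.01] j [ 31.2   0.5 -22.5   0.  -66.8 -47.2]
[0.50461999 0.16683188]
```

View pics/w8.png

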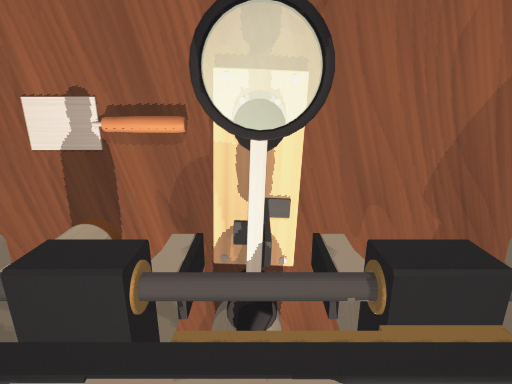

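View pics/side8.png

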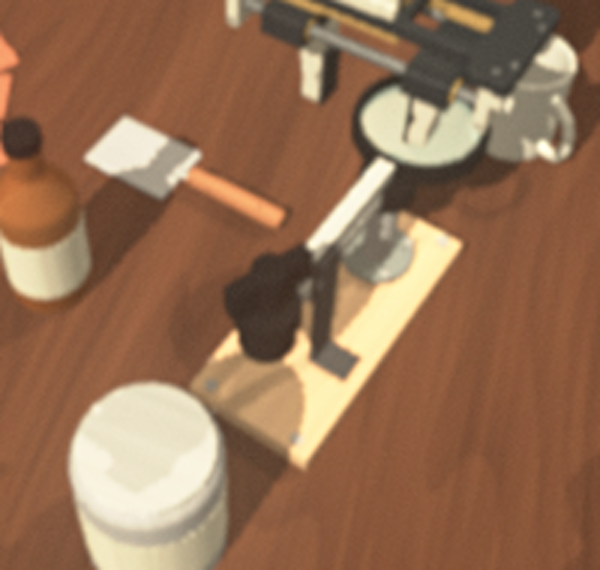

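Both bars are at the bracket strip, and the ring lies over the post. Next I'll measure the wing from the side-view depth.

Run:
```python
from h import *
def fit(W,m,nm):
    X=W[m]; mu=X.mean(0); V=np.linalg.svd(X[:,:2]-mu[:2],full_matrices=False)[2]; t=(X[:,:2]-mu[:2])@V[0]; s=(X[:,:2]-mu[:2])@V[1]
    print(nm,m.sum(),mu.round(4),"mid",(mu[:2]+V[0]*(t.max()+t.min())/2+V[1]*(s.max()+s.min())/2).round(4),np.ptp(t).round(3),np.ptp(s).round(3),np.degrees(np.arctan2(V[0][1],V[0][0]))%180)
W=cloud("side",np.load('s8.npy')); z=W[...,2]; near=np.hypot(W[...,0]-.505,W[...,1]-.167)<.05
for lo in (.186,.18,.17): fit(W,(z>lo)&(z<.2)&near,f"wing>{lo}")
b=np.hypot(W[...,0]-.485,W[...,1]-.1)<.06
fit(W,(z>.143)&(z<.15)&b,"bar side")
W=cloud("wrist",np.load('w8.npy'),np.load('M8.npy')); z=W[...,2]; v,u=np.mgrid[:384,:512]
fit(W,(z>.143)&(z<.15)&(u>230)&(u<280)&(v>150)&(v<270)&(np.hypot(W[...,0]-.47,W[...,1]-.06)<.06),"bar wrist")
```

```text
wing>0.186 228 [0.5066 0.1694 0.1892] mid [0.5065 0.1685] 0.064 0.025 52.456821022121915
wing>0.18 285 [0.5062 0.1707 0.188 ] mid [0.5062 0.1681] 0.066 0.025 52.2102365092207
wing>0.17 366 [0.5057 0.1719 0.1852] mid [0.506  0.1684] 0.066 0.026 51.8325169407699
bar side 230 [0.4772 0.0883 0.1465] mid [0.4806 0.1005] 0.118 0.022 78.229681899642
bar wrist 1997 [0.475  0.0707 0.1473] mid [0.4733 0.0699] 0.099 0.022 74.37480623250279
```

```bash
python3 -c "
from h import *
go(.506,.168,.258,232.3)"
```

```text
tx 0.1138 ty -0.0024 tz -0.0061 turn -2.7619 dist 0.114 (-158.2 deg)
```

Emit:
apply_moves(
  deltas=[
    {"tx":0.025,"ty":0,"tz":-0.001,"turn":-0.14,"gripper":0.06},
    {"tx":0.05,"ty":0,"tz":-0.002,"turn":-0.28,"gripper":0.06},
    {"tx":0.075,"ty":0,"tz":-0.003,"turn":-0.42,"gripper":0.06},
    {"tx":0.1,"ty":0,"tz":-0.005,"turn":-0.56,"gripper":0.06},
    {"tx":0.114,"ty":0,"tz":-0.006,"turn":-0.7,"gripper":0.06},
  ],
)

```text
time_s: 8.95
tcp_pos: [0.5063, 0.1694, 0.2542]
eef_rot: [-89.8, 0.0, 114.5]
contact_force: [0.3, -0.0, 0.5]
gripper_width: 0.0597
```

Emit:
apply_moves(
  deltas=[
    {"tx":0,"ty":0,"tz":0,"turn":-0.14,"gripper":0.06},
    {"tx":0,"ty":0,"tz":0,"turn":-0.28,"gripper":0.06},
    {"tx":0,"ty":0,"tz":0,"turn":-0.42,"gripper":0.06},
    {"tx":0,"ty":0,"tz":0,"turn":-0.56,"gripper":0.06},
    {"tx":0,"ty":0,"tz":0,"turn":-0.7,"gripper":0.06},
  ],
)

```text
time_s: 9.45
tcp_pos: [0.5058, 0.1679, 0.2543]
eef_rot: [-89.8, -0.1, 154.6]
contact_force: [-0.0, 0.1, -0.0]
gripper_width: 0.0601
```

Emit:
apply_moves(
  deltas=[
    {"tx":0,"ty":0,"tz":0,"turn":-0.14,"gripper":0.06},
    {"tx":0,"ty":0,"tz":0,"turn":-0.28,"gripper":0.06},
    {"tx":0,"ty":0,"tz":0,"turn":-0.42,"gripper":0.06},
    {"tx":0,"ty":0,"tz":0,"turn":-0.56,"gripper":0.06},
    {"tx":0,"ty":0,"tz":0,"turn":-0.7,"gripper":0.06},
  ],
)

```text
time_s: 9.95
tcp_pos: [0.5058, 0.1679, 0.2543]
eef_rot: [-89.9, -0.2, -165.3]
contact_force: [-0.5, -0.5, -0.3]
gripper_width: 0.0604
```

Emit:
apply_moves(
  deltas=[
    {"tx":0,"ty":0,"tz":0,"turn":-0.14,"gripper":0.06},
    {"tx":0,"ty":0,"tz":0,"turn":-0.28,"gripper":0.06},
    {"tx":0,"ty":0,"tz":0,"turn":-0.42,"gripper":0.06},
    {"tx":0,"ty":0,"tz":0,"turn":-0.56,"gripper":0.06},
    {"tx":0,"ty":0,"tz":0,"turn":-0.66,"gripper":0.06},
  ],
)

```text
time_s: 10.45
tcp_pos: [0.5058, 0.1679, 0.2544]
eef_rot: [-90.1, -0.2, -127.5]
contact_force: [-0.2, 0.3, 0.4]
gripper_width: 0.0598
```

Run:
```python
from h import *
st(); go(.506,.168,.258,232.3)
M=T("wrist"); p,d=capture('wrist'); cv2.imwrite('pics/w9.png',p[:,:,::-1]); np.save('w9.npy',d); np.save('M9.npy',M)
```

```text
10.45 [0.5058 0.1679 0.2544] [ -90.07   -0.2  -127.49] w 0.0598 f [-0.2  0.3  0.4] ftool x,z -0.1 -0.3 m [-0.1   0.13  0.02] j [ 39.4   6.8 -16.1  -0.  -67.3 103.1]
tx -0.0002 ty -0.0036 tz 0.0001 turn 0.0037 dist 0.000 (0.2 deg)
```

View pics/w9.png

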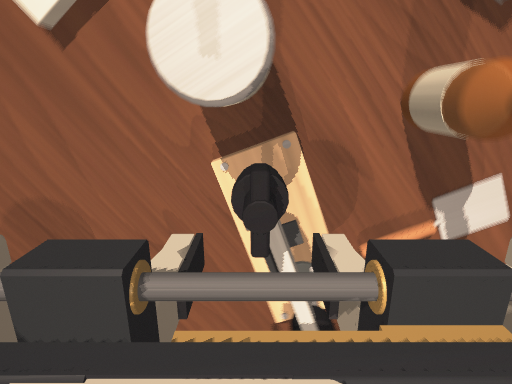

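Run:
```python
from h import *
W=cloud("wrist",np.load('w9.npy'),np.load('M9.npy')); z=W[...,2]
m=(z>.184)&(z<.195)&(np.hypot(W[...,0]-.506,W[...,1]-.168)<.05)
X=W[m]; mu=X.mean(0); V=np.linalg.svd(X[:,:2]-mu[:2],full_matrices=False)[2]; t=(X[:,:2]-mu[:2])@V[0]; s=(X[:,:2]-mu[:2])@V[1]
print(m.sum(),mu.round(4),"mid",(mu[:2]+V[0]*(t.max()+t.min())/2+V[1]*(s.max()+s.min())/2).round(4),np.ptp(t).round(3),np.ptp(s).round(3),np.degrees(np.arctan2(V[0][1],V[0][0]))%180)
```

```text
2092 [0.5095 0.1691 0.1899] mid [0.5081 0.1673] 0.065 0.025 51.92321137086424
```

The wrist view and depth agree with the side view to 2 mm and 0.5°: wing centre about (0.507,0.168), direction 52°. I'll descend and grip.

Emit:
apply_moves(
  deltas=[
    {"tx":-0.0005,"ty":0.03,"tz":0.001,"turn":0,"gripper":0.06},
    {"tx":-0.0005,"ty":0.06,"tz":0.001,"turn":0,"gripper":0.06},
    {"tx":-0.0005,"ty":0.081,"tz":0.001,"turn":0,"gripper":0.06},
    {"tx":-0.0005,"ty":0.081,"tz":0.001,"turn":0,"gripper":0.06},
    {"tx":-0.0005,"ty":0.081,"tz":0.001,"turn":0,"gripper":0.06},
  ],
  newtons=40,
)

```text
time_s: 11.0
tcp_pos: [0.5075, 0.1678, 0.175]
eef_rot: [-90.0, -0.1, -127.8]
contact_force: [0.0, -0.1, 0.2]
gripper_width: 0.0603
```

Emit:
apply_moves(
  deltas=[
    {"tx":0,"ty":0,"tz":0,"turn":0,"gripper":0},
    {"tx":0,"ty":0,"tz":0,"turn":0,"gripper":0},
    {"tx":0,"ty":0,"tz":0,"turn":0,"gripper":0},
    {"tx":0,"ty":0,"tz":0,"turn":0,"gripper":0},
    {"tx":0,"ty":0,"tz":0,"turn":0,"gripper":0},
  ],
  newtons=40,
)

```text
time_s: 11.5
tcp_pos: [0.5078, 0.1682, 0.1759]
eef_rot: [-90.0, 0.0, -127.8]
contact_force: [2.3, -1.7, -0.2]
gripper_width: 0.0258
```

Run:
```python
from h import *
st()
```

```text
11.5 [0.5078 0.1682 0.1759] [-8.9990e+01  3.0000e-02 -1.2779e+02] w 0.0258 f [ 2.3 -1.7 -0.2] ftool x,z -0.1 2.9 m [-0.95 -0.84  0.04] j [ 39.3  10.6 -22.5   0.  -56.9 102.9]
```

Emit:
apply_moves(
  deltas=[
    {"tx":0,"ty":0,"tz":0,"turn":0,"gripper":0},
    {"tx":0,"ty":0,"tz":0,"turn":0,"gripper":0},
  ],
  newtons=55,
)

```text
time_s: 11.7
tcp_pos: [0.5079, 0.1682, 0.1759]
eef_rot: [-90.0, 0.0, -127.8]
contact_force: [0.8, 0.7, 2.6]
gripper_width: 0.0247
```

Emit:
apply_moves(
  deltas=[
    {"tx":0,"ty":0,"tz":0,"turn":0.1,"gripper":0},
    {"tx":0,"ty":0,"tz":0,"turn":0.22,"gripper":0},
    {"tx":0,"ty":0,"tz":0,"turn":0.34,"gripper":0},
    {"tx":0,"ty":0,"tz":0,"turn":0.46,"gripper":0},
    {"tx":0,"ty":0,"tz":0,"turn":0.58,"gripper":0},
  ],
)

```text
time_s: 12.2
tcp_pos: [0.5082, 0.1677, 0.1759]
eef_rot: [-89.9, 0.0, -161.3]
contact_force: [3.0, -3.3, 2.1]
gripper_width: 0.0252
```

Run:
```python
from h import *
st()
p,d=capture('side'); cv2.imwrite('pics/side10.png',cv2.resize(p[130:320,180:380,::-1],None,fx=3,fy=3,interpolation=cv2.INTER_CUBIC))
```

```text
12.2 [0.5082 0.1677 0.1759] [-8.9950e+01  3.0000e-02 -1.6128e+02] w 0.0252 f [ 3.  -3.3  2.1] ftool x,z -1.8 4.1 m [-1.33 -0.75  0.17] j [ 39.3  10.6 -22.5   0.1 -56.9  69.4]
```

View pics/side10.png

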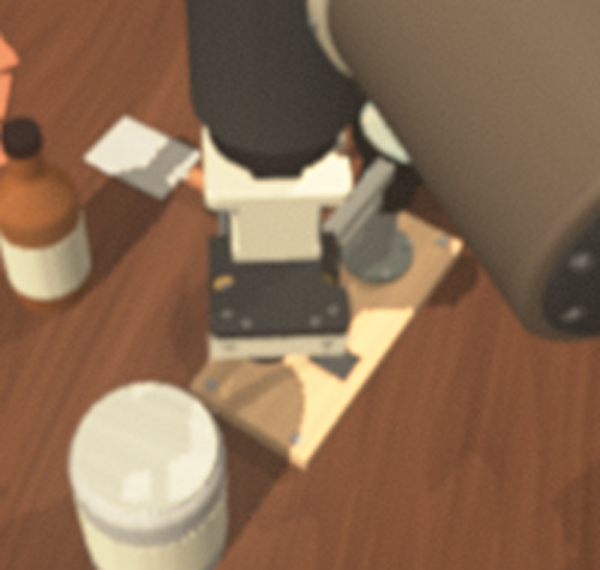

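The moment is 0.17 N m, which matches the knob friction of 0.16. The forearm still lies at the bracket in the side view. I'll carry on turning.

Emit:
apply_moves(
  deltas=[
    {"tx":0,"ty":0,"tz":0,"turn":0.12,"gripper":0},
    {"tx":0,"ty":0,"tz":0,"turn":0.24,"gripper":0},
    {"tx":0,"ty":0,"tz":0,"turn":0.36,"gripper":0},
    {"tx":0,"ty":0,"tz":0,"turn":0.48,"gripper":0},
    {"tx":0,"ty":0,"tz":0,"turn":0.6,"gripper":0},
  ],
)

```text
time_s: 12.75
tcp_pos: [0.5081, 0.1673, 0.1759]
eef_rot: [-89.9, 0.1, 164.5]
contact_force: [2.8, -6.9, 2.0]
gripper_width: 0.0252
```

```bash
python3 -c "
from h import *
st()"
```

```text
12.75 [0.5081 0.1673 0.1759] [-8.9930e+01  5.0000e-02  1.6448e+02] w 0.0252 f [ 2.8 -6.9  2. ] ftool x,z -4.5 5.9 m [-2.15 -0.98  0.15] j [ 39.3  10.6 -22.5   0.1 -56.9  35.1]
```

Emit:
apply_moves(
  deltas=[
    {"tx":0,"ty":0,"tz":0,"turn":0.12,"gripper":0},
    {"tx":0,"ty":0,"tz":0,"turn":0.24,"gripper":0},
    {"tx":0,"ty":0,"tz":0,"turn":0.36,"gripper":0},
    {"tx":0,"ty":0,"tz":0,"turn":0.48,"gripper":0},
    {"tx":0,"ty":0,"tz":0,"turn":0.6,"gripper":0},
  ],
)

```text
time_s: 13.25
tcp_pos: [0.5078, 0.1668, 0.1758]
eef_rot: [-89.9, 0.1, 130.1]
contact_force: [1.8, -6.8, 3.2]
gripper_width: 0.0253
```

```bash
python3 -c "
from h import *
st()"
```

```text
13.25 [0.5078 0.1668 0.1758] [-8.992e+01  9.000e-02  1.301e+02] w 0.0253 f [ 1.8 -6.8  3.2] ftool x,z -6.3 3.0 m [-2.54 -0.53  0.16] j [ 39.3  10.6 -22.5   0.1 -56.9   0.8]
```

Emit:
apply_moves(
  deltas=[
    {"tx":0,"ty":0,"tz":0,"turn":0.12,"gripper":0},
    {"tx":0,"ty":0,"tz":0,"turn":0.24,"gripper":0},
    {"tx":0,"ty":0,"tz":0,"turn":0.36,"gripper":0},
    {"tx":0,"ty":0,"tz":0,"turn":0.48,"gripper":0},
    {"tx":0,"ty":0,"tz":0,"turn":0.6,"gripper":0},
  ],
)

```text
time_s: 13.75
tcp_pos: [0.5073, 0.1666, 0.1758]
eef_rot: [-89.9, 0.1, 95.7]
contact_force: [-1.3, -6.7, 6.6]
gripper_width: 0.0251
```

```bash
python3 -c "
from h import *
st()"
```

```text
13.75 [0.5073 0.1666 0.1758] [-89.93   0.14  95.71] w 0.0251 f [-1.3 -6.7  6.6] ftool x,z -6.5 2.0 m [-2.47  0.22  0.19] j [ 39.3  10.6 -22.5   0.1 -57.  -33.6]
```

Emit:
apply_moves(
  deltas=[
    {"tx":0,"ty":0,"tz":0,"turn":0.07,"gripper":0},
    {"tx":0,"ty":0,"tz":0,"turn":0.14,"gripper":0},
    {"tx":0,"ty":0,"tz":0,"turn":0.2,"gripper":0},
  ],
)

```text
time_s: 14.05
tcp_pos: [0.5072, 0.1666, 0.1758]
eef_rot: [-90.0, 0.2, 84.4]
contact_force: [-1.6, -7.5, 5.5]
gripper_width: 0.0253
```

```bash
python3 -c "
from h import *
st()"
```

```text
14.05 [0.5072 0.1666 0.1758] [-89.95   0.15  84.38] w 0.0253 f [-1.6 -7.5  5.5] ftool x,z -7.7 0.8 m [-2.47  0.33  0.17] j [ 39.3  10.6 -22.6   0.1 -57.  -45. ]
```

Emit:
apply_moves(
  deltas=[
    {"tx":0,"ty":0,"tz":0,"turn":0.04,"gripper":0},
    {"tx":0,"ty":0,"tz":0,"turn":0.08,"gripper":0},
    {"tx":0,"ty":0,"tz":0,"turn":0.12,"gripper":0},
  ],
)

```text
time_s: 14.35
tcp_pos: [0.5078, 0.1664, 0.1759]
eef_rot: [-90.0, 0.2, 77.6]
contact_force: [7.8, -11.3, 0.6]
gripper_width: 0.0247
```

```bash
python3 -c "
from h import *
st()"
```

```text
14.35 [0.5078 0.1664 0.1759] [-90.04   0.17  77.63] w 0.0247 f [  7.8 -11.3   0.6] ftool x,z -9.3 -10.1 m [-4.35 -2.64  0.95] j [ 39.3  10.6 -22.6   0.2 -57.  -51.7]
```

Emit:
apply_moves(
  deltas=[
    {"tx":0,"ty":0,"tz":0,"turn":0.04,"gripper":0},
    {"tx":0,"ty":0,"tz":0,"turn":0.08,"gripper":0},
  ],
)

```text
time_s: 14.55
tcp_pos: [0.5088, 0.1668, 0.176]
eef_rot: [-90.1, 0.1, 73.1]
contact_force: [7.3, -7.7, -0.4]
gripper_width: 0.0248
```

```bash
python3 -c "
from h import *
st()"
```

```text
14.55 [0.5088 0.1668 0.176 ] [-90.13   0.1   73.07] w 0.0248 f [ 7.3 -7.7 -0.4] ftool x,z -5.2 -9.3 m [-2.71 -2.33  0.91] j [ 39.3  10.6 -22.5   0.2 -56.9 -56.3]
```

The moment jumped to 0.95 N m after about 2.7 rad of turn, so the knob is at its stop (0.35 + 2.65 ≈ 3.0). I'll ease the twist, nudge the elbow towards the bracket side, then release.

Emit:
apply_moves(
  deltas=[
    {"tx":0,"ty":0,"tz":0.001,"turn":-0.03,"gripper":0},
    {"tx":0,"ty":0,"tz":0.002,"turn":-0.05,"gripper":0},
    {"tx":0,"ty":0,"tz":0.002,"turn":-0.05,"gripper":0},
  ],
)

```text
time_s: 14.85
tcp_pos: [0.5069, 0.1676, 0.176]
eef_rot: [-90.1, 0.1, 76.0]
contact_force: [7.3, -8.3, -0.2]
gripper_width: 0.0252
```

```bash
python3 -c "
from h import *
st()"
```

```text
14.85 [0.5069 0.1676 0.176 ] [-9.012e+01  7.000e-02  7.600e+01] w 0.0252 f [ 7.3 -8.3 -0.2] ftool x,z -6.3 -9.1 m [-2.72 -2.47  0.13] j [ 39.5  10.5 -22.7   0.2 -56.8 -53.6]
```

Emit:
apply_moves(
  deltas=[
    {"tx":0,"ty":0,"tz":0,"turn":0,"gripper":0.06},
    {"tx":0,"ty":0,"tz":0,"turn":0,"gripper":0.06},
    {"tx":0,"ty":0,"tz":0,"turn":0,"gripper":0.06},
    {"tx":0,"ty":0,"tz":0,"turn":0,"gripper":0.06},
    {"tx":0,"ty":0,"tz":0,"turn":0,"gripper":0.06},
  ],
)

```text
time_s: 15.35
tcp_pos: [0.5057, 0.1689, 0.1755]
eef_rot: [-90.0, -0.0, 75.8]
contact_force: [0.7, -0.5, -0.8]
gripper_width: 0.0575
```

Emit:
apply_moves(
  deltas=[
    {"tx":0,"ty":-0.04,"tz":0,"turn":0,"gripper":0.06},
    {"tx":0,"ty":-0.08,"tz":0,"turn":0,"gripper":0.06},
    {"tx":0,"ty":-0.12,"tz":0,"turn":0,"gripper":0.06},
    {"tx":-0.04,"ty":-0.13,"tz":-0.02,"turn":0,"gripper":0.06},
    {"tx":-0.08,"ty":-0.13,"tz":-0.04,"turn":0,"gripper":0.06},
  ],
)

```text
time_s: 15.85
tcp_pos: [0.5259, 0.0818, 0.3083]
eef_rot: [-90.2, -0.2, 76.0]
contact_force: [0.3, 0.3, -0.2]
gripper_width: 0.0599
```

Run:
```python
from h import *
st()
p,d=capture('side'); cv2.imwrite('pics/side11.png',cv2.resize(p[130:320,180:380,::-1],None,fx=3,fy=3,interpolation=cv2.INTER_CUBIC))
W=cloud("side",d); z=W[...,2]; near=np.hypot(W[...,0]-.505,W[...,1]-.167)<.05
X=W[(z>.182)&(z<.2)&near]; mu=X.mean(0); V=np.linalg.svd(X[:,:2]-mu[:2],full_matrices=False)[2]; t=(X[:,:2]-mu[:2])@V[0]; s=(X[:,:2]-mu[:2])@V[1]
print(len(X),"mid",(mu[:2]+V[0]*(t.max()+t.min())/2+V[1]*(s.max()+s.min())/2).round(4),np.ptp(t).round(3),np.ptp(s).round(3),np.degrees(np.arctan2(V[0][1],V[0][0]))%180)
```

```text
15.85 [0.5259 0.0818 0.3083] [-90.22  -0.18  76.  ] w 0.0599 f [ 0.3  0.3 -0.2] ftool x,z 0.4 -0.2 m [-0.01 -0.07 -0.03] j [ 30.    4.7 -11.5   0.  -73.6 -44. ]
261 mid [0.5063 0.1686] 0.066 0.026 79.87205151838107
```

View pics/side11.png

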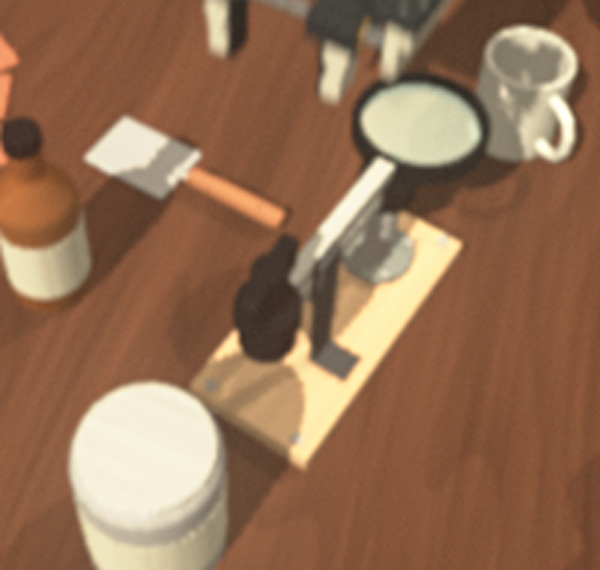

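The wing is now at 80°, a 152° (2.66 rad) turn, putting the knob at about 3.0. The elbow is unmoved at (0.506,0.169). I'll move the arm clear for a last check from the top.

Emit:
apply_moves(
  deltas=[
    {"tx":-0.04,"ty":-0.01,"tz":-0.02,"turn":0,"gripper":0.06},
    {"tx":-0.08,"ty":-0.02,"tz":-0.04,"turn":0,"gripper":0.06},
    {"tx":-0.12,"ty":-0.03,"tz":-0.06,"turn":0,"gripper":0.06},
    {"tx":-0.16,"ty":-0.03,"tz":-0.08,"turn":0,"gripper":0.06},
    {"tx":-0.2,"ty":-0.03,"tz":-0.1,"turn":0,"gripper":0.06},
  ],
)

```text
time_s: 16.4
tcp_pos: [0.573, -0.1386, 0.336]
eef_rot: [-90.0, -0.0, 75.8]
contact_force: [0.9, 0.9, -0.3]
gripper_width: 0.0601
```

Emit:
apply_moves(
  deltas=[
    {"tx":-0.04,"ty":0,"tz":0,"turn":0,"gripper":0.06},
    {"tx":-0.08,"ty":0,"tz":0,"turn":0,"gripper":0.06},
    {"tx":-0.12,"ty":0,"tz":0,"turn":0,"gripper":0.06},
    {"tx":-0.16,"ty":0,"tz":0,"turn":0,"gripper":0.06},
    {"tx":-0.2,"ty":0,"tz":0,"turn":0,"gripper":0.06},
  ],
)

```text
time_s: 16.9
tcp_pos: [0.5231, -0.3323, 0.3354]
eef_rot: [-90.0, -0.0, 75.8]
contact_force: [1.0, -0.4, 0.1]
gripper_width: 0.0595
```

Emit:
apply_moves(
  deltas=[
    {"tx":0,"ty":0,"tz":0,"turn":0,"gripper":0.06},
    {"tx":0,"ty":0,"tz":0,"turn":0,"gripper":0.06},
    {"tx":0,"ty":0,"tz":0,"turn":0,"gripper":0.06},
  ],
)

```text
time_s: 17.2
tcp_pos: [0.5238, -0.3304, 0.3354]
eef_rot: [-90.0, -0.0, 75.8]
contact_force: [-0.5, 0.5, -0.3]
gripper_width: 0.0598
```

Run:
```python
from h import *
st()
p,d=capture('top'); cv2.imwrite('pics/top12.png',p[:,:,::-1]); W=cloud("top",d); z=W[...,2]
def fit(m,nm):
    X=W[m]; mu=X.mean(0); V=np.linalg.svd(X[:,:2]-mu[:2],full_matrices=False)[2][0]; print(nm,m.sum(),mu.round(4),np.degrees(np.arctan2(V[1],V[0]))%180)
D=np.array([np.cos(np.radians(72.3)),np.sin(np.radians(72.3))]); q=W[...,:2]-[.4535,.0047]; al=q@D; la=q@[-D[1],D[0]]
fit((z>.143)&(z<.152)&(al>.025)&(al<.09)&(abs(la)<.03),"forearm bar")
fit((z>.18)&(z<.2)&(np.hypot(W[...,0]-.505,W[...,1]-.167)<.05),"wing")
```

```text
17.2 [ 0.5238 -0.3304  0.3354] [-8.999e+01 -1.000e-02  7.581e+01] w 0.0598 f [-0.5  0.5 -0.3] ftool x,z 0.3 0.6 m [ 0.08 -0.02  0.02] j [-14.2  12.9   1.8  -0.  -79.    0. ]
forearm bar 230 [0.4715 0.0593 0.147 ] 72.45608257815827
wing 314 [0.5056 0.165  0.1893] 80.03143704364867
```

View pics/top12.png

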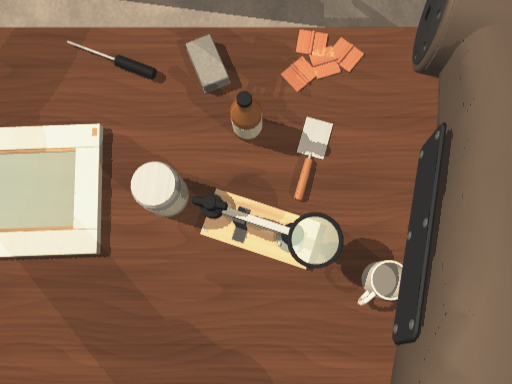

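The top view shows the forearm at 72.5°, against 72° for the board. The ring at (315,240) lies over the post, and the bottle, tin, mug and knife are where they started. I'll hand in.

```bash
python3 -c "
from h import *
print(r.close_job())"
```

```text
the job is handed in; nothing more can be done
None
```

The magnifier is folded, parked against the bracket and clamped, and I handed the job in at about 17 s of the 72 s allowed; handing in reports no verdict.

**How it went:**
- **Fold:** I caged the forearm bar loosely and swung it about 92° back over the upper arm. Then I closed the fingers over both bars to line them up; the gripper read 14 mm, the width of one bar.
- **Park:** I swung the pair about the post until the bracket stopped it, with the sideways force rising to about 9 N.
- **Tighten:** I turned the wing knob clockwise about 2.66 rad to its stop, then eased off and let go.

**Last checks:**
- **Arms:** The forearm lies at 72.5° and the board at about 72°, so it is parked to within about 0.01 rad. The elbow did not move while I turned the knob. With the arms folded I couldn't see the upper arm on its own, so I judged it from the elbow's position.
- **Knob:** The wing turned 152° by camera. Added to the roughly 0.35 rad it started at, that is about 3.0 rad. The twisting moment also jumped from 0.17 to 0.95 N m at the end.
- **Surroundings:** By eye in the top view, the bottle, tin, mug and filling knife are where they started. The fingers never went near the lens glass, and the robot stood clear with only sensor-noise forces.

**Disagreements:** Different camera views put positions 2–4 mm apart, within what the task allows. While parking, forces of up to about 11 N along the bars showed the swing was not perfectly centred on the post, but they caused no problem. The first depth fits of the parked bar (78° from the side, 74° from the wrist) were poor because other parts overlapped it. I relied on the clear top view instead.

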